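# Push the scraper out until its grip overhangs the closet shelf

## Robot

A 6-joint arm with a two-finger parallel gripper is mounted at the origin on the work surface. World frame = base frame: x ahead of the robot, y to its left, z up, the work surface at z = 0. Lengths are in m, angles in rad, forces in N, time in s.
With the tool pointing down it reaches from about 0.275 to 1 m from the base axis. Payload 8.4 kg.
Tool frame: the origin (TCP) lies at the very end of the fingers, on their centre line; the grasp point (between the pads) lies 19 mm behind it; z points along the fingers, y is the direction in which the jaws open and shut (so a half turn about z gives the same grasp; the last joint's range is limited). The gripper opens to 85 mm and grips with 20 to 120 N. Pads are 22 mm wide; open, the fingers measure 114 mm over their backs; the gripper's body (76 mm by 85 mm) begins 54 mm behind the grasp point. The pads swing forward as they close: fully open they stand 13 mm farther back than shut.
Start: joints at [1.31, 0.353, 1.633, -0, 1.155, -0.002], TCP at [0.16, 0.604, 0.21] pointing down, gripper open.
Joint ranges: [-2.63, 2.63], [-0.92, 2.1], [0.06, 2.66], [-1.3, 4.44], [0, 2.69], [-3.02, 3.02]. Speed limits (rad/s): [2.22, 2.22, 2.79, 3.14, 3.14, 3.14].

## Interface

Orientations are given as [roll, pitch, yaw] about the fixed x, y, z axes, in that order (R = Rz(yaw) Ry(pitch) Rx(roll)).
In Python, from cell import ctrl gives the robot as it stands. Calls block until the motion is done:
- ctrl.move_ptp(position, orientation): joint-space move of the TCP to a pose.
- ctrl.servo_line(position, rotation=None, velocity=0.15, until_force=None): straight line of the TCP; rotation=None keeps the orientation; velocity is the mean speed in m/s. With until_force (N) it stops when the force on the tool has changed by that much, and returns True; else False.
- ctrl.move_j(angles): joint-space move.
- ctrl.move_gripper(opening, squeeze=None): finger opening in m; squeeze is the grip in N (None keeps the last); returns when the fingers have stopped.
- ctrl.pause(seconds).
- ctrl.solve_ik(position, orientation): joint angles nearest the present ones, or None.
- ctrl.read_state(): the state.
- ctrl.grab_frame(name): name is "scene" or "top" or "wrist"; returns the picture (400x640x3 uint8, red, green, blue); there is no depth.
- ctrl.camera_params(name): a dict with "camera_matrix" (3x3 intrinsics, pixels), "world_from_camera" (4x4, takes a point from camera to world coordinates). Camera axes: x right, y up, looking along -z (the intrinsics and any distortion apply to the point x, -y, -z); pixel columns grow to the right and rows downward; lengths in m; the calibration is good to about 2 mm. The wrist camera is an equidistant fisheye: a pixel r from the principal point sees the ray r / f radians off the axis. A picture is of the moment at which its call begins: read the wrist's pose just before it. camera_params takes no time and is no camera call; for the wrist camera it gives the pose at the moment of the call.
A pose or a line that the arm cannot do raises ctrl.MotionError and nothing moves.
- ctrl.hand_in(): hands the job in, once; it reports no verdict.
The state is a dict: "clock": time; "q": joint angles; "dq": joint speeds; "tau": joint torques, N m; "ee_pos": TCP position; "tcp_rot": TCP orientation; "wrist_force": force on the tool from outside, world axes, zero at the start; "ft_torque": the same for the moment, N m; "finger_gap": finger opening in m.
Only numpy, scipy, OpenCV 4.12 (cv2) and the standard library are available. Lean on these libraries where they do the work, as an engineer would, in place of code of your own. Each camera call takes 0.05 s, during which the arm holds its last target.

## Task

The yellow scraper lies flat on the pine shelf with its black grip towards the shelf's front edge. Do not pick it up: push it gently with the fingertips until the black grip, and only the grip, sticks out straight past the front edge, with the whole yellow blade still lying on the wood, so that the next person can take it by the grip. Leave the other things on the shelf and the half-open bin below it as they are.

Things in the scene. Friction and masses are not known exactly. Their poses are not given: they have to be found in the camera images.
- shelf: fixed low pine shelf unit: board 300 mm deep (its x), 800 mm wide (its y), 20 mm thick, top face 175 mm above the work surface, a row of five tilt-out bins below. Origin under its centre at the level of the work surface; x points out through its front, away from the robot, give or take 7 degrees. It does not move
- shelf_edge (a point): middle of the front edge of the pine board, on its top face (175 mm high), 150 mm from the shelf's origin; x points straight out over the edge, y along the edge
- scraper: flat yellow plastic scraper with black rubber grip, about 70 g, loose. Blade 85 mm long, 5 mm thick, 60 mm wide at the grip; grip 50 x 56 x 8 mm. Origin: underside, middle of the line where blade meets grip; x points to the grip's end, z up. Starts with x within 26 degrees of straight out and the line 60 to 110 mm behind the edge. It drops if the line goes some 20 mm past the edge
- scraper_back (a point): middle of the scraper's straight back (working) edge, the end farthest from the grip, 2.5 mm above the board, 85 mm from the scraper's origin along its -x; this edge is 100 mm wide, 5 mm thick and square to x; the blade keeps this width for 45 mm, then tapers to the grip
- scraper_tip (a point): middle of the free end of the grip, 4 mm above its underside; 50 mm from the scraper's origin along its x
- bin_lip (a point): top of the front of the middle tilt-out bin (white plastic, 142 mm wide), which hangs half open under the front edge, its lip up to 35 mm beyond the edge and some 45 to 55 mm below the board's top; it swings on a stiff pivot at its foot
- pad: black silicone scrubbing pad with short nubs, lying flat, 100 x 70 x 11 mm; origin at the centre of its underside; loose, stands on the shelf beside the scraper's way, to be left alone
- hook: stainless steel wall hook lying on its back: plate 60 x 24 x 3 mm with a J-shaped rod standing 47 mm high; origin at the centre of the plate's underside; loose, stands on the shelf beside the scraper's way, to be left alone
- joint: aluminium extension pole joint standing upright, 38 mm socket below, 30 mm tube above, 114 mm high, black clamp collar (43 mm) with a thumbscrew reaching 34 mm from the axis; origin at the centre of its underside; loose, stands on the shelf beside the scraper's way, to be left alone
- soap: olive-green cube of household soap, 60 x 60 x 58 mm; origin at the centre of its underside; loose, stands on the shelf beside the scraper's way, to be left alone
- tin: red round polish tin, 72 mm diameter, 48 mm high; origin at the centre of its underside; loose, stands on the shelf beside the scraper's way, to be left alone
- spray: blue trigger spray bottle, 68 mm diameter, 194 mm high, white head; origin at the centre of its underside; loose, stands on the shelf beside the scraper's way, to be left alone
- brush: wooden scrubbing brush lying bristles down, 45 x 95 x 38 mm; origin at the centre of its underside; loose, stands on the shelf beside the scraper's way, to be left alone
There are look-alikes about, which are no part of the job. Several things have the shape of the scraper; the one meant has the colours described above.

How it is judged:
By the outcome, as a careful person would: the job done as asked, in the order asked, and still so for the second after the job is handed in, with the robot touching nothing.
It also fails if it takes over 53 s, if anything falls off the work surface, if the arm or the gripper's body presses on something with over 40 N, if the wrist force passes 120 N, or if a joint passes its speed limit or range.

## Working session

There is one attempt and no reset: what is moved stays moved. The work goes in short steps, each a Python script; the robot and the scene stay as the last script left them, time stands still between calls to the robot, and variables do not carry over. Pictures are saved under pics/ and viewed, and the job is handed in when it is done.

```bash
mkdir -p pics; ls; python3 - <<'E'
from cell import ctrl
import cv2
for n in ("scene","top","wrist"):
    p=ctrl.camera_params(n); print(n,p)
    cv2.imwrite(f"pics/{n}0.png",ctrl.grab_frame(n)[:,:,::-1])
print(ctrl.read_state())
E
```

```text
pics
scene {'camera_matrix': array([[483.25035395,   0.        , 323.0281821 ],
       [  0.        , 483.25035395, 196.44450053],
       [  0.        ,   0.        ,   1.        ]]), 'world_from_camera': array([[ 0.31260241, -0.82577959,  0.46943349,  1.11406098],
       [ 0.9498831 ,  0.27246411, -0.15324949, -0.15090981],
       [-0.00135348,  0.49381309,  0.86956702,  1.05813446],
       [ 0.        ,  0.        ,  0.        ,  1.        ]])}
top {'camera_matrix': array([[404.9407497 ,   0.        , 323.19716771],
       [  0.        , 404.9407497 , 206.23864584],
       [  0.        ,   0.        ,   1.        ]]), 'world_from_camera': array([[ 6.38566875e-03,  9.79841431e-01, -1.99674717e-01,
         4.09610560e-01],
       [-9.99979290e-01,  6.41719330e-03, -4.89318982e-04,
         2.88645677e-02],
       [ 8.01896246e-04,  1.99673706e-01,  9.79862117e-01,
         1.05240579e+00],
       [ 0.00000000e+00,  0.00000000e+00,  0.00000000e+00,
         1.00000000e+00]])}
wrist {'camera_matrix': array([[309.70691629,   0.        , 314.84235049],
       [  0.        , 309.70691629
[... 282 characters left out ...]
 0.        ,  0.        ,  0.        ,  1.        ]])}
{'clock': 0.15, 'q': array([ 1.30959911e+00,  3.53503926e-01,  1.63393531e+00, -8.16890271e-06,
        1.15521230e+00, -2.38289788e-03]), 'dq': array([ 0.00139496, -0.00169762, -0.00467755, -0.00027282, -0.00058216,
        0.0004486 ]), 'tau': array([ 1.41943956e-04, -6.05634356e+01, -3.42338133e+01,  5.62703156e-05,
        6.14317280e-03,  2.72728067e-05]), 'ee_pos': array([0.15985448, 0.60382332, 0.20943685]), 'tcp_rot': array([-3.14053376e+00,  4.94684684e-06,  2.88278164e+00]), 'wrist_force': array([-0.15658075, -0.44055388,  0.77679439]), 'ft_torque': array([0.01530507, 0.0790652 , 0.00759602]), 'finger_gap': 0.08534332151003172}
```

View pics/scene0.png

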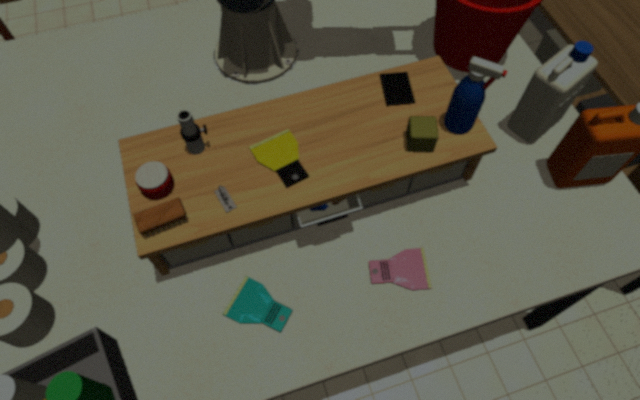

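View pics/top0.png

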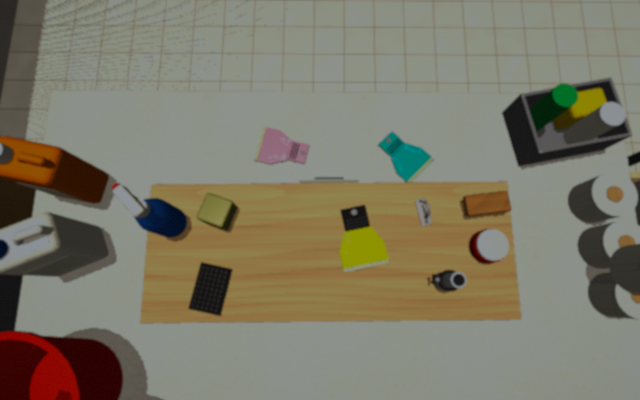

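Scraper-shaped things in the top view: pink (283,147), teal (405,157) and yellow with a black grip (363,238). Only the third matches the description, and it lies on the shelf. I'll confirm it in a crop and measure it.

```bash
cat > h.py <<'E'
import numpy as np, cv2
from cell import ctrl
def ray(n,uv,z,P=None):
    P=P or ctrl.camera_params(n);K=P["camera_matrix"];T=P["world_from_camera"]
    uv=np.atleast_2d(np.asarray(uv,float))
    a=(uv[:,0]-K[0,2])/K[0,0];b=(uv[:,1]-K[1,2])/K[1,1]
    if n=="wrist":
        r=np.hypot(a,b);s=np.where(r<1e-9,1,np.tan(r)/np.maximum(r,1e-9));a=a*s;b=b*s
    d=np.c_[a,-b,-np.ones(len(a))]@T[:3,:3].T
    o=T[:3,3]; return o+d*((z-o[2])/d[:,2])[:,None]
def proj(n,X):
    P=ctrl.camera_params(n);K=P["camera_matrix"];T=P["world_from_camera"]
    c=(np.atleast_2d(X)-T[:3,3])@T[:3,:3]
    a=c[:,0]/-c[:,2];b=-c[:,1]/-c[:,2]
    return np.c_[a*K[0,0]+K[0,2],b*K[1,1]+K[1,2]]
def big(mask):
    c,_=cv2.findContours(mask.astype(np.uint8),cv2.RETR_EXTERNAL,cv2.CHAIN_APPROX_NONE)
    return max(c,key=cv2.contourArea)[:,0,:]
def yellow(im):
    h=cv2.cvtColor(im,cv2.COLOR_RGB2HSV)
    return cv2.inRange(h,(26,200,100),(34,255,255))
E
python3 - <<'E'
from h import *
t=ctrl.grab_frame("top");s=ctrl.grab_frame("scene")
for im,(u,v) in ((t,(363,238)),(s,(283,158))): print(im[v-30:v+31:6,u][:, :].tolist())
a=cv2.resize(t[160:290,300:460],None,fx=4.5,fy=4.5,interpolation=cv2.INTER_CUBIC)
cv2.imwrite("pics/c1.png",a[:,:,::-1])
b=cv2.resize(s[110:240,220:380],None,fx=4.5,fy=4.5,interpolation=cv2.INTER_CUBIC)
cv2.imwrite("pics/c2.png",b[:,:,::-1])
E
```

```text
[[22, 20, 19], [22, 19, 19], [26, 24, 25], [39, 39, 10], [142, 147, 0], [142, 147, 0], [142, 147, 0], [141, 146, 0], [142, 147, 0], [141, 146, 0], [131, 122, 85]]
[[113, 88, 50], [111, 106, 34], [118, 112, 21], [115, 111, 7], [116, 110, 14], [114, 110, 9], [113, 107, 14], [13, 10, 10], [0, 0, 1], [55, 44, 23], [113, 94, 54]]
```

View pics/c1.png

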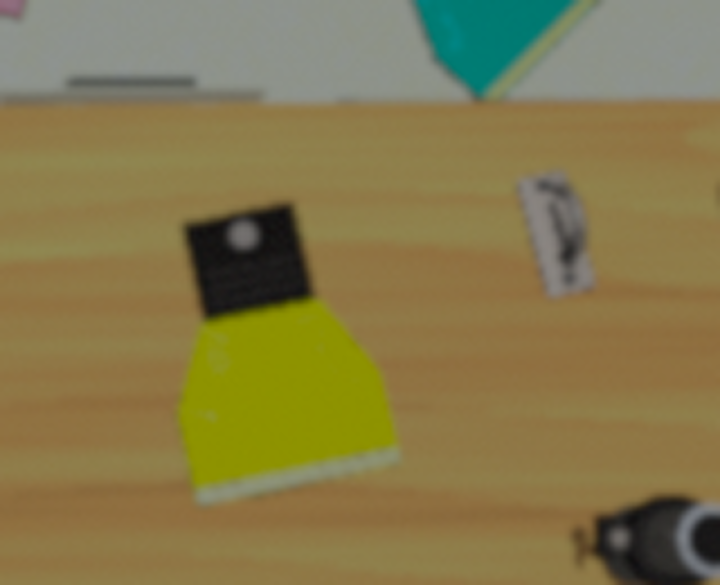

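View pics/c2.png

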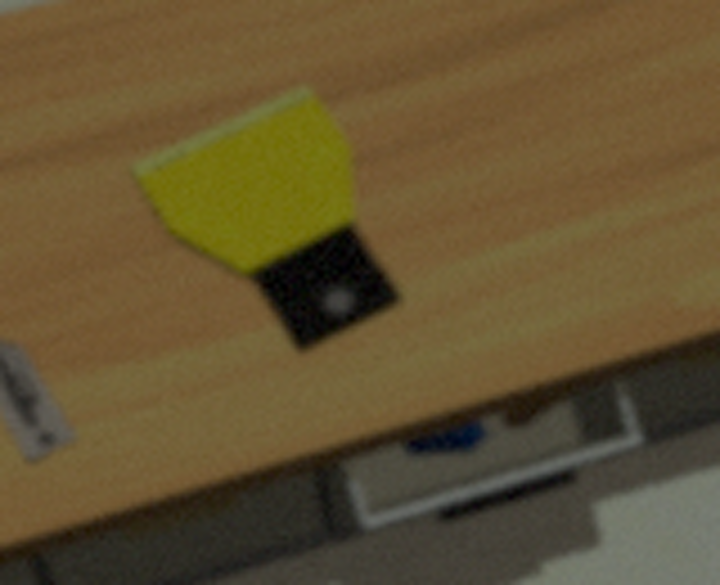

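View pics/wrist0.png

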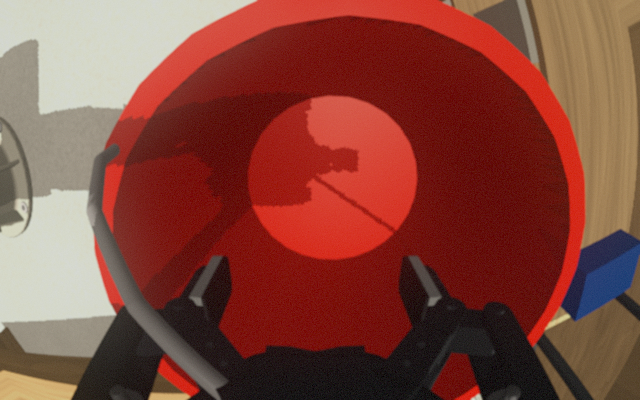

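The scraper is confirmed: yellow blade, black grip and a pale working edge. The wrist view shows the hand starting over a red bucket, with the handle crossing in front of the left finger at about (150,330). I'll look at that before moving.

```bash
python3 - <<'E'
from h import *
w=cv2.imread("pics/wrist0.png");t=cv2.imread("pics/top0.png");s=cv2.imread("pics/scene0.png")
cv2.imwrite("pics/w1.png",cv2.resize(w[120:400,60:340],None,fx=2.1,fy=2.1))
print(proj("top",[[.16,.604,.21],[.08,.625,.374]]),proj("scene",[[.16,.604,.21],[.08,.625,.374]]))
a=cv2.convertScaleAbs(t[300:400,0:150],alpha=2);b=cv2.convertScaleAbs(s[0:100,400:550],alpha=2)
cv2.imwrite("pics/w2.png",np.vstack([cv2.resize(a,None,fx=3,fy=3),cv2.resize(b,None,fx=3,fy=3)])[:600])
E
```

```text
[[ 21.84987935 419.74913712]
 [-81.44012181 513.44789331]] [[479.02052787 -17.01777451]
 [490.138333   -96.70552829]]
```

View pics/w1.png

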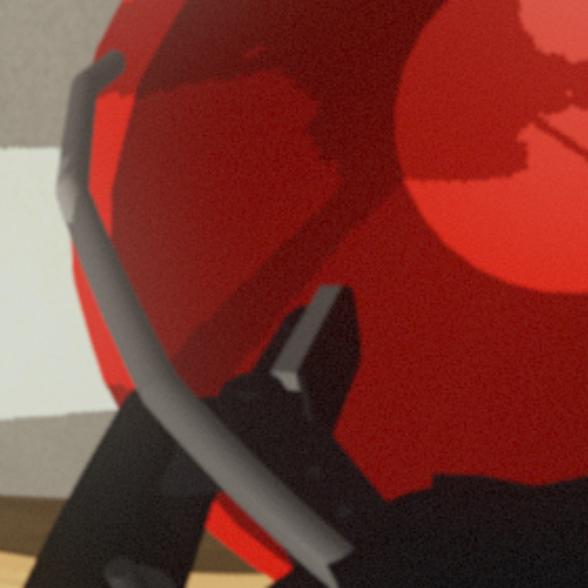

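View pics/w2.png

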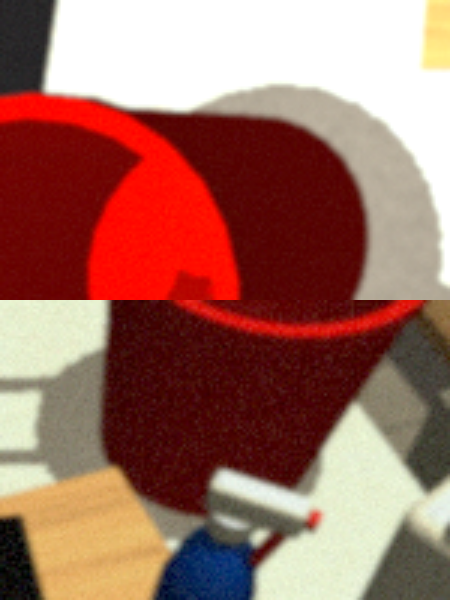

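The tube is either the bucket's bail or a hose on the hand. I'll raise the hand 12 mm with a force guard and use the parallax to tell which.

```bash
python3 - <<'E'
from h import *
st=ctrl.read_state();p=st["ee_pos"]
print(ctrl.servo_line(p+[0,0,.012],velocity=.03,until_force=3))
s2=ctrl.read_state();print(s2["ee_pos"],s2["wrist_force"]-st["wrist_force"],s2["clock"])
P=ctrl.camera_params("wrist");print(P["world_from_camera"][:3,3])
w=ctrl.grab_frame("wrist")[:,:,::-1]
cv2.imwrite("pics/wrist1.png",w)
a=cv2.imread("pics/wrist0.png")
cv2.imwrite("pics/w3.png",np.hstack([a[100:400,60:460],w[100:400,60:460]]))
E
```

```text
False
[0.15992246 0.60403051 0.22188949] [ 0.60103625 -0.06498149 -1.87792183] 0.7917
[0.07937798 0.6247382  0.38638267]
```

View pics/w3.png

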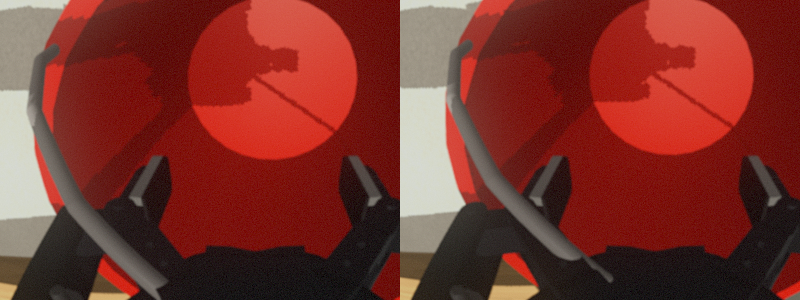

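```bash
python3 - <<'E'
from h import *
P2=ctrl.camera_params("wrist");P1=dict(P2);T=P2["world_from_camera"].copy();T[:3,3]=[0.0793837,0.62470172,0.3738283];P1["world_from_camera"]=T
def tri(a,b):
    o1=P1["world_from_camera"][:3,3];o2=P2["world_from_camera"][:3,3]
    d1=ray("wrist",a,0,P1)[0]-o1;d2=ray("wrist",b,0,P2)[0]-o2
    d1/=np.linalg.norm(d1);d2/=np.linalg.norm(d2)
    s=np.linalg.lstsq(np.c_[d1,-d2],o2-o1,rcond=None)[0]
    x,y=o1+s[0]*d1,o2+s[1]*d2; return (x+y)/2,np.linalg.norm(x-y)
print(tri((95,210),(113,195)),tri((220,388),(242,356)),tri((117,147),(131,143)))
print(ray("wrist",[(450,0),(580,200),(110,150)],.22,P1))
w=cv2.imread("pics/wrist1.png");cv2.imwrite("pics/w4.png",cv2.resize(w[240:400,60:340],None,fx=2.8,fy=2.8))
E
```

```text
(array([0.08972223, 0.548192  , 0.29688658]), np.float64(0.0012499663726357859)) (array([0.12934674, 0.59192876, 0.3348893 ]), np.float64(0.0030667675341405163)) (array([0.07233778, 0.53347135, 0.25283241]), np.float64(0.00025438003524896755))
[[0.0426541  0.70718786 0.22      ]
 [0.17928973 0.79248786 0.22      ]
 [0.07016951 0.5028438  0.22      ]]
```

View pics/w4.png

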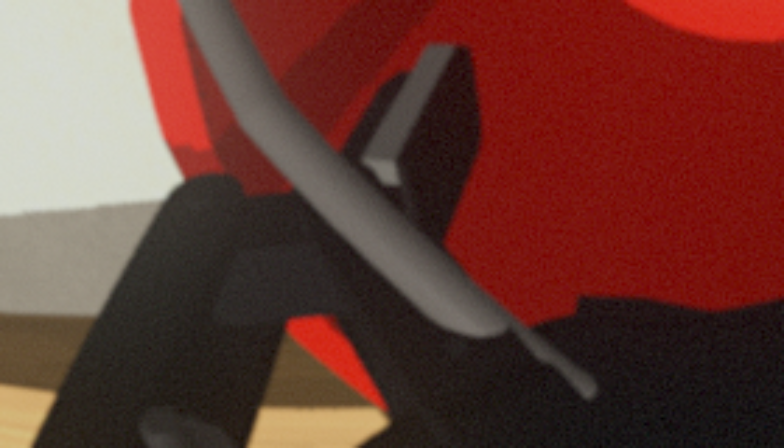

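The tube stays put in the world at z ≈ 0.25–0.335, so it is the bucket's bail. It is beside the hand, and no part of it shows force. I'll go straight up with a force guard and look again.

```bash
python3 - <<'E'
from h import *
st=ctrl.read_state();p=st["ee_pos"]
print(ctrl.servo_line([p[0],p[1],.30],velocity=.08,until_force=6))
s2=ctrl.read_state();print(s2["ee_pos"],s2["wrist_force"]-st["wrist_force"],s2["clock"])
cv2.imwrite("pics/wrist2.png",ctrl.grab_frame("wrist")[:,:,::-1])
E
```

```text
False
[0.15977669 0.60361241 0.29931775] [-0.28389364 -1.99131625 -0.39444566] 1.975
```

View pics/wrist2.png

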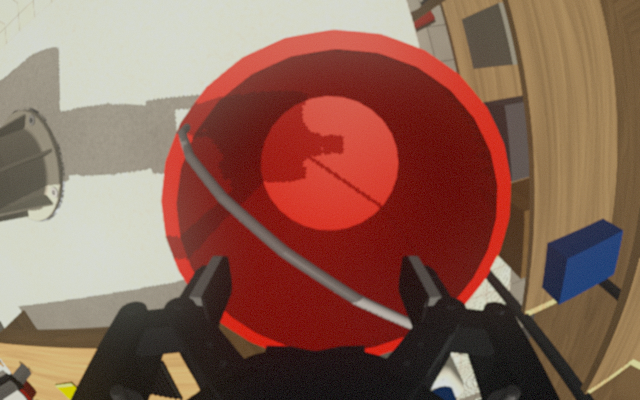

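The bail is now falling away below the hand with no force change, so I'll keep rising. In the same step I'll measure the shelf edge and the scraper.

```bash
python3 - <<'E'
from h import *
st=ctrl.read_state();p=st["ee_pos"]
print(ctrl.servo_line([p[0],p[1],.43],velocity=.12,until_force=8), ctrl.read_state()["clock"])
t=ctrl.grab_frame("top")
Y=yellow(t); c=big(Y>0); print("yellow px",cv2.contourArea(c.reshape(-1,1,2)),c.min(0),c.max(0))
w=ray("top",c,.180); 
# approx polygon world
r=cv2.approxPolyDP((w[:,:2]*1000).astype(np.float32).reshape(-1,1,2),4,True)[:,0]; print(r)
# grip: dark near scraper
g=t.max(2)<60; m=np.zeros_like(g);m[195:245,330:380]=1
c2=big(g&m); r2=cv2.minAreaRect((ray("top",c2,.183)[:,:2]*1000).astype(np.float32)); print("grip",r2,cv2.boxPoints(r2))
# shelf mask: wood
h=cv2.cvtColor(t,cv2.COLOR_RGB2HSV); print(h[200,250],h[300,300],h[176,250],h[181:186,[200,280,420,490]].tolist())
E
```

```text
False 3.2583
yellow px 1350.0 [340 226] [387 267]
[[ 544.13275    -70.70138  ]
 [ 530.63135    -18.389208 ]
 [ 495.84567     -7.4699388]
 [ 455.36707    -13.793631 ]
 [ 477.20764   -108.21125  ]
 [ 513.7231     -98.31643  ]]
grip ((561.7540283203125, -39.67292022705078), (45.376380920410156, 51.281009674072266), 11.868992805480957) [[534.2773   -19.246983]
 [544.8245   -69.431625]
 [589.2308   -60.098858]
 [578.68353   -9.914215]]
[ 22 125 143] [ 22 127 143] [ 44  19 147] [[[55, 10, 146], [50, 11, 145], [30, 30, 136], [21, 38, 142]], [[47, 12, 145], [34, 13, 137], [20, 73, 137], [19, 93, 143]], [[22, 27, 140], [19, 51, 134], [19, 119, 141], [21, 127, 143]], [[19, 81, 141], [19, 109, 140], [19, 134, 143], [21, 130, 143]], [[20, 124, 142], [19, 138, 144], [20, 131, 144], [22, 128, 143]]]
```

```bash
python3 - <<'E'
from h import *
t=ctrl.grab_frame("top");h=cv2.cvtColor(t,cv2.COLOR_RGB2HSV)
def edge(t):
    S=cv2.cvtColor(t,cv2.COLOR_RGB2HSV)[:,:,1].astype(float);pts=[]
    for u in list(range(185,300))+list(range(435,505)):
        col=S[170:200,u]
        i=np.where((col[:-1]<68)&(col[1:]>=68))[0]
        if len(i): i=i[-1]; pts.append((u,170+i+(68-col[i])/(col[i+1]-col[i])))
    return np.array(pts)
e=edge(t);X=ray("top",e+[0,0],.175)[:,:2]
vx,vy,x0,y0=cv2.fitLine((X*1000).astype(np.float32),cv2.DIST_HUBER,0,.01,.01).ravel()
res=(X*1000-[x0,y0])@np.array([-vy,vx]);print("edge",x0,y0,np.degrees(np.arctan2(-vx*np.sign(vy),abs(vy))),np.abs(res).max(),res.std())
# wood corners
wd=cv2.inRange(h,(12,70,90),(26,200,255));wd=cv2.morphologyEx(wd,cv2.MORPH_CLOSE,np.ones((15,15)))
c=big(wd>0);r=cv2.minAreaRect((ray("top",c,.175)[:,:2]*1000).astype(np.float32));print("board",r)
# scene edge check
ps=proj("scene",np.array([[x0+vx*k,y0+vy*k,175] for k in (-350,-100,0,100,350)])/1000.);print(ps)
s=ctrl.grab_frame("scene")
for p in ps: cv2.circle(s,tuple(np.round(p).astype(int)),2,(255,0,0),-1)
cv2.imwrite("pics/s1.png",cv2.resize(s[60:280,110:510],None,fx=2,fy=2)[:,:,::-1])
E
```

```text
edge 642.07904 18.537954 0.85196793 0.6638038398863828 0.17947301258828963
board ((494.1626281738281, 13.60302734375), (299.8043212890625, 798.421630859375), 0.8582720160484314)
[[478.79908323 151.5864216 ]
 [374.1507763  183.19108358]
 [329.97999875 196.53104843]
 [284.39310732 210.29869221]
 [163.76479613 246.72945075]]
```

View pics/s1.png

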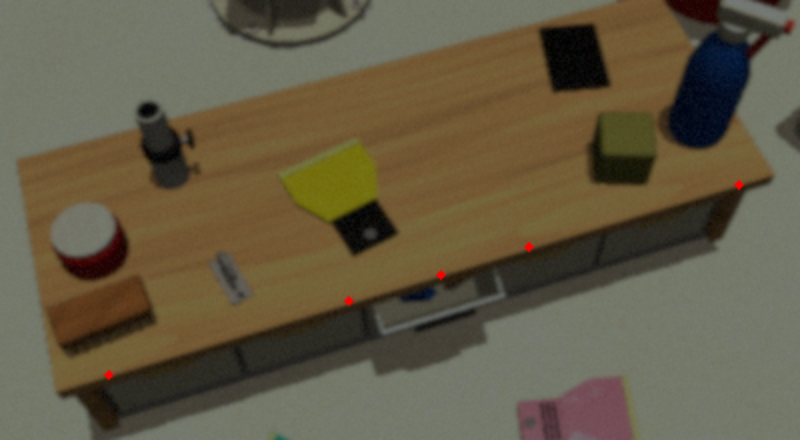

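The measurements agree with the sizes given. The board comes out at 299.8 × 798 mm with its edge at x ≈ 0.642 and yaw 0.85°. The scraper yaws about +13°, and its junction lies at about (0.537, −0.045), 103 mm behind the edge. The plan is to put two spread fingertips behind the pale edge and push squarely along the shelf normal. I'll go there high and look with the wrist camera.

```bash
python3 - <<'E'
from h import *
import math
yaw=math.pi+.0149; yaw=yaw-2*math.pi
R=[math.pi,0,yaw]
print(ctrl.solve_ik([.405,-.058,.42],R),ctrl.solve_ik([.405,-.058,.178],R))
ctrl.move_ptp([.405,-.058,.42],R)
ctrl.move_gripper(.060)
ctrl.servo_line([.405,-.058,.25],velocity=.15)
s=ctrl.read_state();print(s["clock"],s["ee_pos"],s["tcp_rot"],s["finger_gap"])
cv2.imwrite("pics/wrist3.png",ctrl.grab_frame("wrist")[:,:,::-1])
cv2.imwrite("pics/top3.png",ctrl.grab_frame("top")[:,:,::-1])
E
```

```text
[-0.14590902 -0.14732583  1.7453713   0.          1.54354719 -1.73160535] [-0.14590902  0.0482578   2.10153563  0.          0.99179922 -1.73160535]
7.5667 [ 0.40551561 -0.05808518  0.25068595] [-3.14137900e+00  1.19690914e-03 -3.12672556e+00] 0.0601043751747439
```

View pics/wrist3.png

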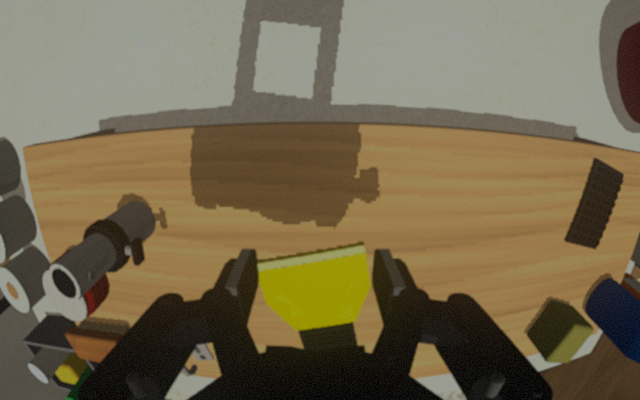

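View pics/top3.png

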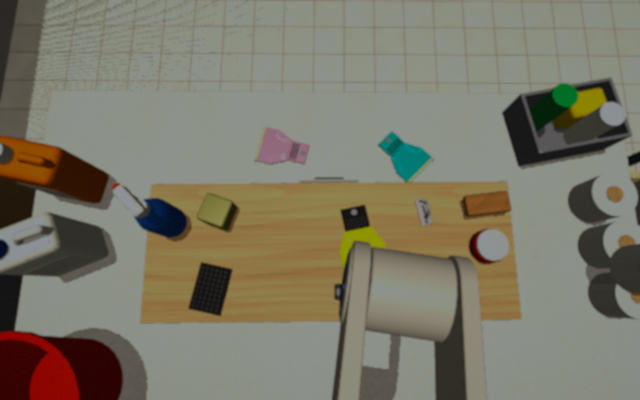

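The wrist view shows the pale back edge running from about (258,266) to (364,245), between and ahead of the fingers. I'll cast those corners to the board, then descend behind it until it touches.

```bash
python3 - <<'E'
from h import *
print(ray("wrist",[(258,264),(364,243),(300,330),(354,323)],.180))
s0=ctrl.read_state()
ctrl.servo_line([.405,-.058,.195],velocity=.12)
hit=ctrl.servo_line([.405,-.058,.160],velocity=.02,until_force=3)
s=ctrl.read_state();print(hit,s["clock"],s["ee_pos"],s["wrist_force"]-s0["wrist_force"])
z=s["ee_pos"][2]
ctrl.servo_line([.405,-.058,z+.002],velocity=.02)
print(ctrl.read_state()["ee_pos"])
cv2.imwrite("pics/wrist4.png",ctrl.grab_frame("wrist")[:,:,::-1])
E
```

```text
[[ 0.46480258 -0.10824484  0.18      ]
 [ 0.44216472 -0.01581265  0.18      ]
 [ 0.5432356  -0.07152329  0.18      ]
 [ 0.53339327 -0.01751216  0.18      ]]
False 10.175 [ 0.40508852 -0.05802311  0.16010416] [-0.02634428 -0.69268015 -1.20529365]
[ 0.40517362 -0.05803721  0.16230653]
```

View pics/wrist4.png

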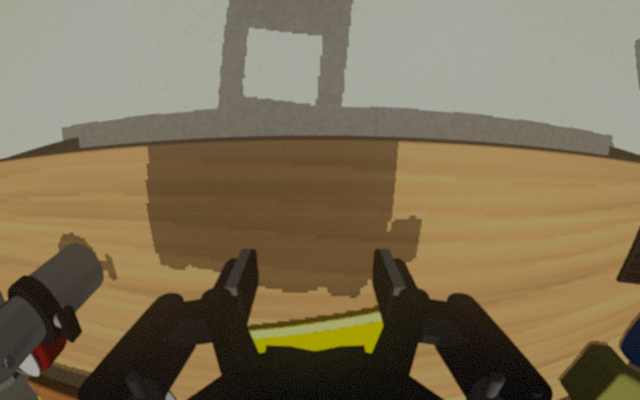

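No contact down to TCP z = 0.160. The tips stand back when the gripper is open, so I'll continue down gently.

```bash
python3 - <<'E'
from h import *
s0=ctrl.read_state()
hit=ctrl.servo_line([.405,-.058,.148],velocity=.015,until_force=2.5)
s=ctrl.read_state();print(hit,s["clock"],s["ee_pos"],s["wrist_force"]-s0["wrist_force"],s["wrist_force"],s["finger_gap"])
cv2.imwrite("pics/wrist5.png",ctrl.grab_frame("wrist")[:,:,::-1])
E
```

```text
True 11.325 [ 0.4048654  -0.05798383  0.14862557] [-0.77554293  0.34566167  5.81414109] [-0.44477865 -0.35956352  5.22635834] 0.06009223090314893
```

View pics/wrist5.png

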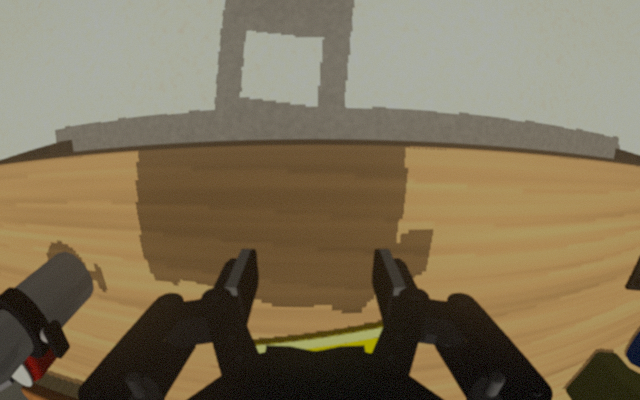

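```bash
python3 - <<'E'
from h import *
P=ctrl.camera_params("wrist");print(P["world_from_camera"][:3,3])
for z in (.15,.16,.167,.175): print(z,ray("wrist",[(245,250),(257,250),(375,250),(388,250)],z)[:,:2].round(4).tolist())
s=ctrl.read_state();print(s["ee_pos"],s["wrist_force"],s["ft_torque"],s["tau"],s["tcp_rot"])
w=cv2.imread("pics/wrist5.png");cv2.imwrite("pics/w6.png",cv2.resize(w[200:400,150:480],None,fx=2.4,fy=2.4))
E
```

```text
[ 0.3216875  -0.05958696  0.31316641]
0.15 [[0.4107, -0.1007], [0.4104, -0.0932], [0.4095, -0.022], [0.4096, -0.0138]]
0.16 [[0.4053, -0.0982], [0.405, -0.0911], [0.4041, -0.0243], [0.4042, -0.0167]]
0.167 [[0.4015, -0.0964], [0.4012, -0.0897], [0.4003, -0.0259], [0.4004, -0.0186]]
0.175 [[0.3971, -0.0944], [0.3968, -0.088], [0.396, -0.0278], [0.3961, -0.0209]]
[ 0.40485639 -0.0579821   0.14863078] [-0.59043347  0.45042761  4.89060513] [ 0.02499403  0.04560057 -0.10571262] [-1.30580648e-02 -3.34220016e+01 -2.69023186e+01  4.95062748e-03
 -1.09996302e-01 -8.64132962e-04] [ 3.14152316e+00 -4.62978617e-04 -3.12667331e+00]
```

View pics/w6.png

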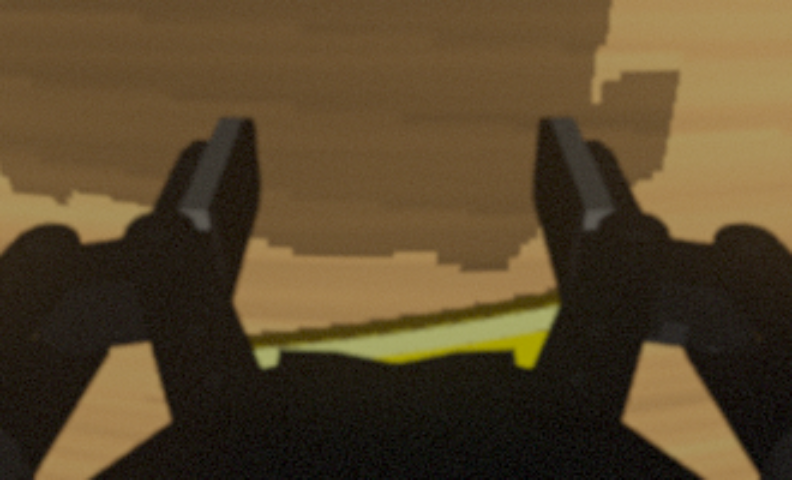

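At z = 0.175 the cast pad faces come out 60 mm apart, which matches the gap. So it is the fingertips touching the board, with TCP z at 0.1486. I'll lift 2 mm and push gently most of the way, then measure.

```bash
python3 - <<'E'
from h import *
ctrl.servo_line([.405,-.058,.1507],velocity=.03)
d=.110;n=np.array([np.cos(.0149),np.sin(.0149)])
e=np.array([.405,-.058])+n*.105
print(ctrl.servo_line([e[0],e[1],.1507],velocity=.035,until_force=8))
s=ctrl.read_state();print(s["clock"],s["ee_pos"],s["wrist_force"],s["finger_gap"])
cv2.imwrite("pics/wrist6.png",ctrl.grab_frame("wrist")[:,:,::-1])
cv2.imwrite("pics/scene6.png",ctrl.grab_frame("scene")[:,:,::-1])
cv2.imwrite("pics/top6.png",ctrl.grab_frame("top")[:,:,::-1])
a=cv2.imread("pics/scene6.png")[80:230,180:420];b=cv2.imread("pics/top6.png")[160:310,250:490]
cv2.imwrite("pics/m6.png",cv2.convertScaleAbs(cv2.resize(np.vstack([a,b])[:, :],None,fx=2,fy=2),alpha=1.5)[:600])
E
```

```text
False
14.775 [ 0.5099302  -0.05643528  0.15072222] [-0.15102353  0.00737599 -0.90248435] 0.05990262505373046
```

View pics/m6.png

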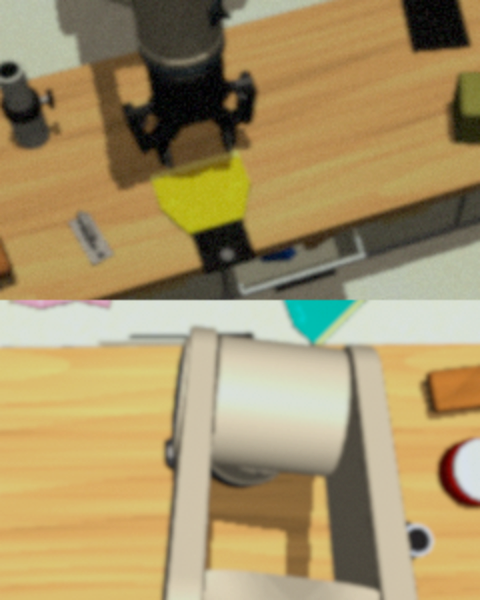

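View pics/wrist6.png

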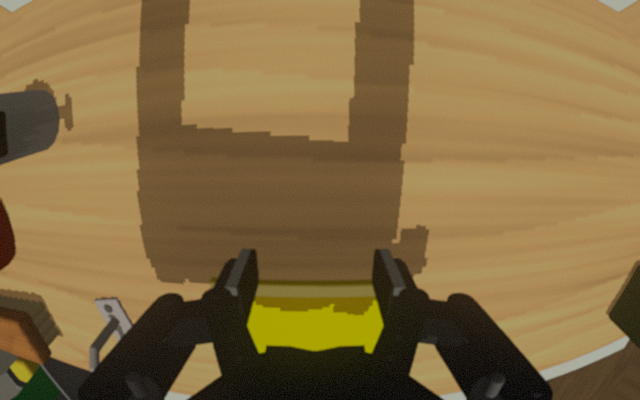

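The blade is square to the fingers and the grip tip is just past the edge. Now I'll measure the junction in the scene view and the back edge in the wrist view.

```bash
cat >> h.py <<'E'
N=np.array([np.cos(.0149),np.sin(.0149)]);L=np.array([-N[1],N[0]]);E0=np.array([.64208,.01854])
def s_of(X): return (X[:,:2]-E0)@N*1000
def junction(img):
    """scene view: points where yellow turns to black, per scan row across the junction"""
    return None
E
python3 - <<'E'
from h import *
print("back",s_of(ray("wrist",[(258,281),(315,281),(378,281)],.180)),ray("wrist",[(258,281),(378,281)],.180))
s=cv2.imread("pics/scene6.png")
cv2.imwrite("pics/z6.png",cv2.convertScaleAbs(cv2.resize(s[150:220,245:325],None,fx=8,fy=8,interpolation=cv2.INTER_CUBIC),alpha=1.8))
for X in ([[.6431,-.05,.175]],): print(proj("scene",X))
E
```

```text
back [-124.47735191 -125.05248702 -124.30106049] [[ 0.51915689 -0.08669129  0.18      ]
 [ 0.51838866 -0.02330415  0.18      ]]
[[298.88922712 205.92150345]]
```

View pics/z6.png

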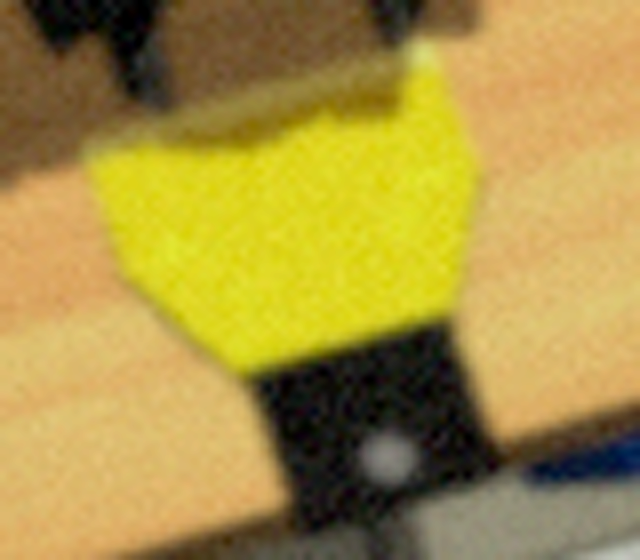

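```bash
cat >> h.py <<'E'
def zp(pts,k,u0,v0): return (np.array(pts,float)+.5)/k-.5+[u0,v0]
def rep(n,pts,z):
    X=ray(n,pts,z);s=s_of(X);t=(X[:,:2]-E0)@L*1000
    a=np.degrees(np.arctan2(-(s[1]-s[0]),t[1]-t[0])) ; print(n,"s",s.round(1),"t",t.round(1),"len",np.hypot(s[1]-s[0],t[1]-t[0]).round(1),"yaw rel",a.round(2))
E
python3 - <<'E'
from h import *
rep("scene",zp([(255,373),(450,322)],8,245,150),.180)
rep("scene",zp([(293,527),(497,467)],8,245,150),.183)
rep("scene",zp([(88,155),(430,47)],8,245,150),.180)
# edge check in scene: wood->dark transitions left and right of grip
rep("scene",zp([(150,553),(560,437)],8,245,150),.175)
E
```

```text
scene s [-34.8 -32.8] t [-106.5  -53.6] len 52.9 yaw rel -2.14
scene s [13.5 14. ] t [-110.3  -55.8] len 54.5 yaw rel -0.56
scene s [-114.6 -117.9] t [-130.   -32.1] len 98.0 yaw rel 1.95
scene s [4.5 6.8] t [-146.4  -36.5] len 110.0 yaw rel -1.19
```

In the scene view the board edge reads about +5.6 mm, a calibration bias. Relative to that edge the junction is at −39.4 mm, and the wrist view independently gives −39.5 mm. Yaw is about 0. I'll push 36.5 mm more, back off and lift, then verify from the top camera.

```bash
python3 - <<'E'
from h import *
p=ctrl.read_state()["ee_pos"]
e=p[:2]+N*.0365
print(ctrl.servo_line([e[0],e[1],.1507],velocity=.025,until_force=8))
s=ctrl.read_state();print(s["ee_pos"],s["wrist_force"])
w=ctrl.grab_frame("wrist");cv2.imwrite("pics/wrist7.png",w[:,:,::-1])
b=e-N*.03
ctrl.servo_line([b[0],b[1],.1507],velocity=.05)
ctrl.servo_line([b[0],b[1],.30],velocity=.15)
ctrl.servo_line([.36,b[1],.40],velocity=.2)
print(ctrl.read_state()["clock"])
t=ctrl.grab_frame("top")[:,:,::-1];s=ctrl.grab_frame("scene")[:,:,::-1]
cv2.imwrite("pics/top7.png",t);cv2.imwrite("pics/scene7.png",s)
cv2.imwrite("pics/zt7.png",cv2.convertScaleAbs(cv2.resize(t[150:225,320:400],None,fx=8,fy=8,interpolation=cv2.INTER_CUBIC),alpha=1.6))
cv2.imwrite("pics/zs7.png",cv2.convertScaleAbs(cv2.resize(s[155:230,250:340],None,fx=8,fy=8,interpolation=cv2.INTER_CUBIC),alpha=1.8))
E
```

```text
False
[ 0.54644122 -0.05589988  0.15075188] [-0.34432293 -0.5250526   0.65414033]
19.55
```

View pics/zt7.png

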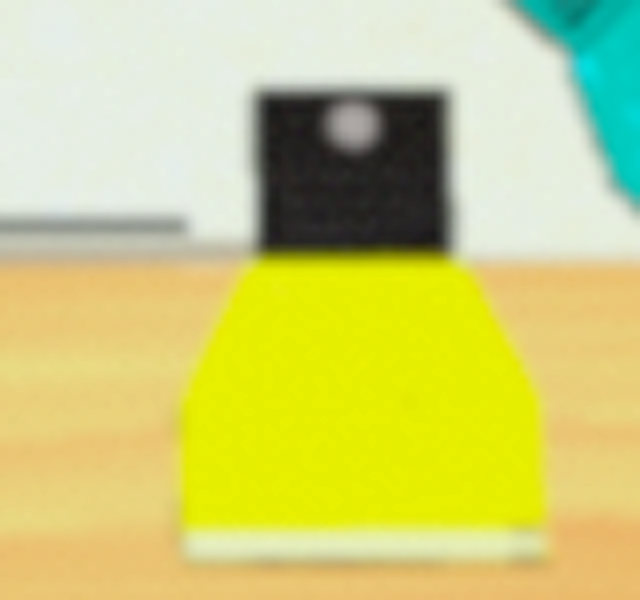

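View pics/zs7.png

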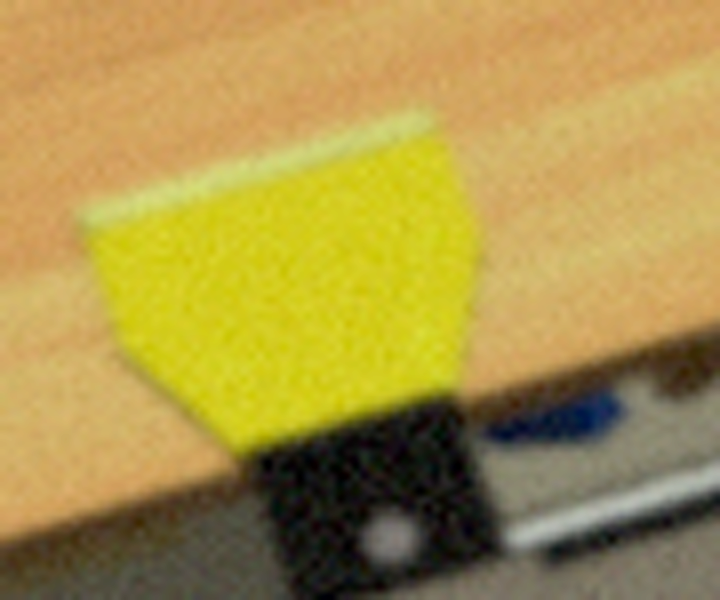

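View pics/top7.png

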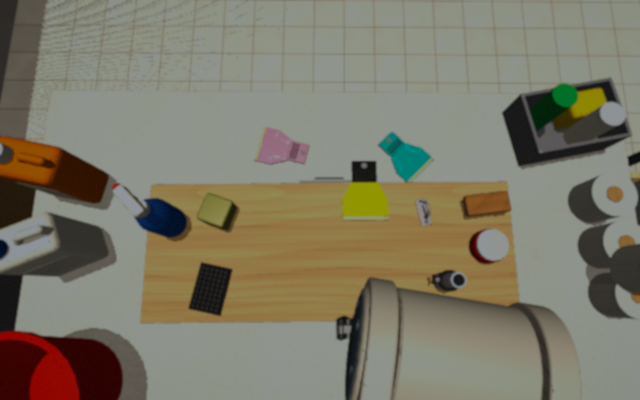

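```bash
python3 - <<'E'
from h import *
f=lambda p:zp(p,8,320,150)
print("junction");rep("top",f([(450,254),(258,254)]),.180);rep("top",f([(450,254),(258,254)]),.183)
print("tip");rep("top",f([(448,94),(257,94)]),.183)
print("back");rep("top",f([(545,560),(183,561)]),.180);rep("top",f([(545,560),(183,561)]),.175)
print("edge");rep("top",f([(600,262),(100,262)]),.175)
g=lambda p:zp(p,8,250,155)
rep("scene",g([(247,450),(455,393)]),.181);print("edge");rep("scene",g([(60,525),(640,365)]),.175)
rep("scene",g([(295,598),(497,543)]),.183);rep("scene",g([(82,212),(428,110)]),.180)
E
```

```text
junction
top s [1.1 1.6] t [-106.1  -52.6] len 53.4 yaw rel -0.48
top s [0.3 0.8] t [-105.7  -52.4] len 53.3 yaw rel -0.48
tip
top s [46.7 47.1] t [-106.7  -53.2] len 53.5 yaw rel -0.47
back
top s [-85.4 -84.9] t [-129.   -30.2] len 98.8 yaw rel -0.32
top s [-84.6 -84. ] t [-129.9  -30.4] len 99.4 yaw rel -0.32
edge
top s [-0.2  1. ] t [-148.7   -8.7] len 139.9 yaw rel -0.48
scene s [1.7 3.3] t [-108.5  -52.9] len 55.6 yaw rel -1.67
edge
scene s [3.6 8. ] t [-159.4   -3.8] len 155.7 yaw rel -1.61
scene s [46.9 48.9] t [-109.3  -56.6] len 52.7 yaw rel -2.15
scene s [-81.9 -82.5] t [-129.5  -32.6] len 96.9 yaw rel 0.33
```

The estimates put the junction between −3 and +1 mm of the edge, which is too loose for "whole blade on the wood". There is time to take a sharper wrist view with the camera right above the edge.

```bash
python3 - <<'E'
from h import *
R=[np.pi,0,.0149-np.pi]
y=-.060
for z in (.40,.25): print(ctrl.solve_ik([.722,y,z],R) is not None)
ctrl.servo_line([.722,y,.40],velocity=.25)
ctrl.servo_line([.722,y,.25],velocity=.15)
ctrl.pause(.1)
P=ctrl.camera_params("wrist");np.save("P8.npy",P["world_from_camera"]);print(P["world_from_camera"][:3,3],ctrl.read_state()["clock"])
w=ctrl.grab_frame("wrist")[:,:,::-1];cv2.imwrite("pics/wrist8.png",w)
E
```

```text
True
True
[ 0.63927108 -0.06165477  0.41577751] 22.5
```

View pics/wrist8.png

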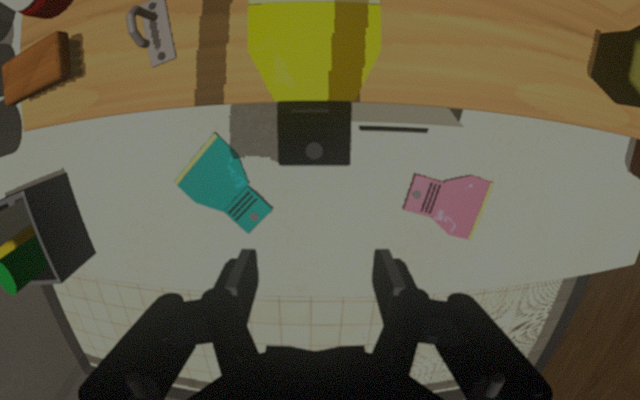

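```bash
python3 - <<'E'
from h import *
w=cv2.imread("pics/wrist8.png")
cv2.imwrite("pics/z8.png",cv2.convertScaleAbs(cv2.resize(w[80:125,250:380],None,fx=6,fy=6,interpolation=cv2.INTER_CUBIC),alpha=1.6))
hs=cv2.cvtColor(w,cv2.COLOR_BGR2HSV)
for u in (240,262,268,290,300,314,330,345,358,364,400): print(u,w[95:110,u].tolist())
E
```

```text
240 [[64, 108, 134], [65, 106, 136], [65, 107, 137], [66, 108, 137], [71, 112, 137], [66, 108, 134], [59, 106, 134], [61, 100, 125], [65, 91, 112], [67, 83, 94], [70, 84, 88], [71, 87, 89], [70, 83, 91], [75, 90, 93], [76, 87, 91]]
262 [[62, 106, 135], [67, 105, 135], [67, 111, 137], [67, 112, 138], [66, 112, 137], [69, 111, 137], [57, 100, 126], [64, 91, 113], [67, 85, 95], [68, 83, 89], [66, 80, 87], [73, 86, 91], [72, 86, 88], [70, 85, 90], [64, 80, 85]]
268 [[65, 108, 137], [64, 107, 135], [64, 108, 136], [64, 109, 136], [64, 111, 135], [65, 109, 134], [56, 97, 125], [62, 92, 111], [70, 84, 98], [68, 84, 88], [69, 83, 87], [71, 84, 89], [70, 85, 91], [72, 83, 92], [70, 88, 92]]
290 [[25, 136, 134], [32, 141, 136], [35, 138, 137], [29, 138, 136], [34, 133, 131], [28, 113, 110], [15, 73, 71], [23, 44, 45], [19, 36, 40], [24, 42, 40], [23, 39, 41], [23, 38, 41], [22, 41, 43], [29, 42, 43], [22, 39, 39]]
300 [[36, 139, 137], [29, 135, 133], [23, 136, 133], [35, 140, 137], [21, 129, 126], [33, 108, 107], [29, 71, 69], [18, 38, 40], [24, 39, 40], [23, 40, 39], [29, 47, 47], [17, 35, 39
[... 721 characters left out ...]
, [36, 65, 83], [40, 71, 89], [38, 67, 86], [38, 65, 85], [39, 67, 84], [45, 69, 82], [69, 84, 91], [87, 103, 110], [92, 108, 112], [89, 105, 110], [90, 109, 111], [90, 105, 111], [88, 106, 108], [93, 106, 113]]
364 [[68, 111, 138], [66, 109, 136], [65, 107, 134], [68, 112, 137], [69, 111, 135], [65, 108, 134], [60, 99, 126], [73, 100, 117], [85, 103, 111], [89, 108, 113], [94, 110, 115], [89, 105, 109], [90, 107, 111], [87, 104, 108], [90, 105, 110]]
400 [[69, 112, 137], [63, 106, 134], [73, 112, 138], [69, 108, 137], [69, 112, 139], [70, 113, 137], [65, 109, 136], [62, 107, 131], [69, 100, 125], [76, 100, 114], [91, 105, 113], [91, 109, 113], [89, 106, 111], [93, 109, 116], [87, 105, 108]]
```

View pics/z8.png

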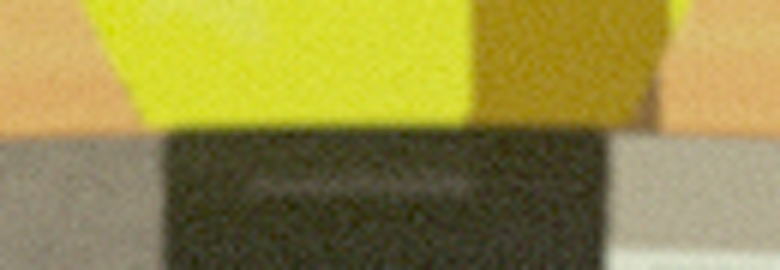

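```bash
python3 - <<'E'
from h import *
P=ctrl.camera_params("wrist")
J=[(290,100.5),(314,100.4),(345,100.6)];E=[(262,102.2),(268,102.2),(364,102.0),(240,103.3),(400,103.6)]
print("J",s_of(ray("wrist",J,.180,P)),"E",s_of(ray("wrist",E,.175,P)), ray("wrist",J,.18,P)[:,:2])
T=[(280,164),(350,164)];print("tip",s_of(ray("wrist",T,.183,P)))
B=[(250,3),(378,3)];print("back",s_of(ray("wrist",B,.18,P)))
E
```

```text
J [-1.38997565 -1.30185629 -1.3702384 ] E [-0.57950408 -0.42235378 -0.60455044 -0.45488106 -0.59899668] [[ 0.6421618  -0.08023972]
 [ 0.64198175 -0.06224261]
 [ 0.64156671 -0.03897939]]
tip [47.11866664 47.13977982]
back [-79.92854949 -79.76943816]
```

From overhead, the edge reads −0.5 mm, agreeing with the top camera. The junction is 0.8 mm behind it by direct reading and 2.4 mm behind by the tip, with yaw about 0. The whole blade is on the wood and the whole grip is out. I'll retreat, check that the other things have not moved, and hand in.

```bash
python3 - <<'E'
from h import *
p=ctrl.read_state()["ee_pos"]
ctrl.servo_line([p[0],p[1],.40],velocity=.2)
ctrl.servo_line([.36,p[1],.40],velocity=.25)
t=ctrl.grab_frame("top")[:,:,::-1];s=ctrl.grab_frame("scene")[:,:,::-1]
for n,im in (("top",t),("scene",s)):
    a=cv2.imread(f"pics/{n}0.png");d=(cv2.absdiff(cv2.GaussianBlur(a,(5,5),0),cv2.GaussianBlur(im,(5,5),0)).max(2)>25).astype(np.uint8)
    k,_,st,_=cv2.connectedComponentsWithStats(d);print(n,[x.tolist() for x in st[1:] if x[4]>5])
    b=cv2.imread(f"pics/{n}7.png");print("vs7",cv2.absdiff(cv2.GaussianBlur(b,(5,5),0),cv2.GaussianBlur(im,(5,5),0))[160:225,250:400].max())
cv2.imwrite("pics/f.png",np.vstack([s[60:260],t[100:330]]))
print(ctrl.read_state()["clock"])
E
```

```text
top [[339, 160, 50, 112, 3994], [339, 276, 238, 124, 9891], [439, 323, 6, 2, 11], [55, 390, 16, 10, 120], [146, 395, 16, 5, 60]]
vs7 5
scene [[202, 0, 65, 119, 2483], [230, 0, 27, 9, 205], [286, 0, 131, 58, 3112], [282, 58, 4, 2, 8], [254, 68, 14, 6, 63], [252, 132, 62, 97, 3274], [280, 240, 27, 21, 371]]
vs7 7
25.15
```

View pics/f.png

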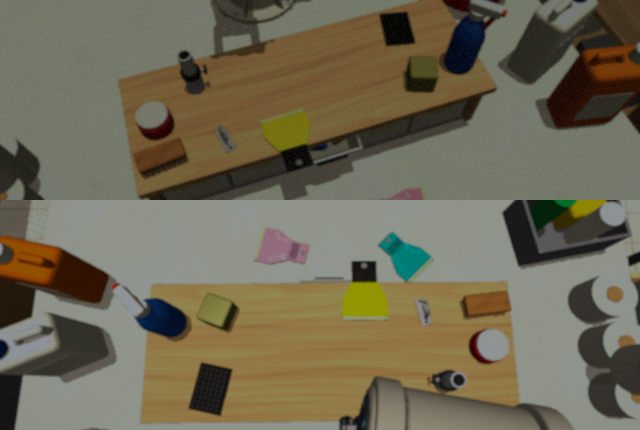

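Only the scraper, its grip's shadow on the floor at (293,250), and the arm and its shadows have changed. The bin, hook, joint and the rest match the first pictures.

```bash
python3 -c "
from h import *
ctrl.pause(.3);print(ctrl.hand_in(),ctrl.read_state()['clock'])"
```

```text
the job is handed in; nothing more can be done
the job is handed in; nothing more can be done
```

The scraper's black grip now sticks straight out past the front edge, with the whole yellow blade still on the wood. The job is handed in, at about 25 s on the robot's clock. I pushed the blade's back edge with both fingertips spread, which also turned it square to the shelf edge.

- **Position:** the close overhead wrist view puts the blade–grip line 0.8 mm behind the edge by direct reading, or 2.4 mm behind judging by the grip's tip. The scraper is less than 0.5° off straight.
- **Disagreements:**
  - The top camera, coarser, read the line between 3 mm behind and about 1 mm past the edge.
  - The scene camera showed the whole edge about 5 mm off, so I only used it for positions relative to the edge. It then put the line about 3 mm behind.
- **Other things:** comparing before and after pictures shows no change to the other things on the shelf or the bin; the arm partly blocked the top view near the joint. In the last pictures the arm touches nothing.
- **Bucket:** the hand started inside the red bucket, with its carrying handle beside the hand. I lifted straight out with a force guard and saw no contact force.
- **Fingertips:** with the gripper at 60 mm, they met the board about 26 mm behind the stated tool point, more than the 13 mm given. I set the pushing height from that light touch.

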